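Close the food chopper: turn the lid to its pin and press it down

ROBOT

A 7-joint arm with a two-finger parallel gripper is mounted at the origin on the work surface. World frame = base frame: x ahead of the robot, y to its left, z up, the work surface at z = 0. Lengths are in m, angles in rad, forces in N, time in s.
With the tool pointing down it reaches from about 0.4 to 0.85 m from the base axis. Payload 10.4 kg.
Tool frame: the origin (TCP) lies at the very end of the fingers, on their centre line; the grasp point (between the pads) lies 19 mm behind it; x points along the fingers, y is the direction in which the jaws open and shut, and the axes are right-handed (so a half turn about x gives the same grasp; the last joint's range is limited). The gripper opens to 85 mm and grips with 20 to 120 N. Pads are 22 mm wide; open, the fingers measure 114 mm over their backs; the gripper's body (76 mm by 85 mm) begins 54 mm behind the grasp point. The pads swing forward as they close: fully open they stand 13 mm farther back than shut.
Start: joints at [-1.243, 0.332, -0.065, 1.46, 0.022, 1.35, -0.088], TCP at [0.215, 0.587, 0.231] pointing down, gripper open.
Joint ranges: [-2.6, 2.6], [-0.5, 2.12], [-1.47, 1.34], [0.16, 2.42], [-1.27, 4.41], [0.06, 2.06], [-2.6, 2.6]. Speed limits (rad/s): [2.22, 2.22, 2.79, 2.79, 3.14, 3.14, 3.14].

INTERFACE

Orientations are given as a unit quaternion [x, y, z, w].
In Python, from workcell import monitor, camera, ticket, regions_of gives the robot as it stands.
- The arm moves only by the tool step_arm, never from a script. Its argument "increments" is a list of rows, each a list of 5 numbers: the finger opening in m, from 0 to 0.0854, then the shift along the world's x, y, z in m, then the turn about the world's z in rad. A call has 1 to 12 rows; each row shifts and turns the commanded pose from where the row before left it; what a row does not reach is not made up. A row lasts 1/12 s, in which the tool goes at most 41.7 mm and 7.16 degrees, less where a joint would pass 70% of its speed; a pose out of reach is approached as far as the arm can. A call with a gripper value outside its range is refused whole. The fingers move at their own pace and stop on an object; "force" is the grip in N (left out, the last holds). Time passes only in rows, so rows that do not move let the fingers close. It gives the time, the measured TCP pose, the force and the opening at its end, in the units of the state.
- monitor.get_obs(): the state, without advancing time (a new reading comes with each control period).
- camera(name): name is "scene" or "top" or "wrist"; returns a dict with "color" (400x640x3 uint8, red, green, blue), "range_z" (400x640 float32, m along the optical axis (not along the pixel's ray), 0 where there is no reading), "fx", "fy", "cx", "cy" (pixels), "cam_to_world" (4x4, takes a point from camera to world coordinates). Camera axes: x right, y up, looking along -z (the intrinsics and any distortion apply to the point x, -y, -z); pixel columns grow to the right and rows downward; lengths in m; the calibration is good to about 2 mm. A picture is of the moment at which its call begins.
- ticket.hand_in(): hands the job in, once; it reports no verdict.
Trained networks look in a picture, given as the dict that the camera call returned (one of the last four; its "shot" number tells which), for a name from the list of things; names that differ only in an ending like _2 or _b are one class to them, and where a whole thing is asked for, a point or a joint stands for the part that bears it (a point fixed in the world has none). Each returns a list of dicts, best first, with "p" (0 to 1); they miss things now and then, are a little off and sometimes report something else, mostly with a low value. They report only what shows in the picture. A call takes as long as a camera call. They do not tell look-alikes from the thing itself.
- regions_of(picture, query): "region" (400x640 bool, what is visible of it) and "centre" ([row, column] in pixels, amid what is visible of it).
The state is a dict: "clock": time; "joint_pos": joint angles; "joint_velocities": joint speeds; "tau": joint torques, N m; "position": TCP position; "ee_rot": TCP orientation; "ft_force": force on the tool from outside, world axes, zero at the start; "torque": the same for the moment, N m; "grip_width": opening from 0.0 (shut) to 1.0 (fully open).
Only numpy, scipy, OpenCV 4.12 (cv2) and the standard library are available. Lean on these libraries where they do the work, as an engineer would, in place of code of your own. Each camera call takes 0.05 s, during which the arm holds its last target. There are 200 camera calls.

TASK

Close the food chopper. With a fingertip against the fin on its lid, push the lid round until the notch in the lid's edge stands over the small upright pin on the bowl's rim beside the handle, then press the lid down from above until it is fully home. Do not pick the lid up or lift it, and leave the jar and the mug where they are.

Things in the scene. Friction and masses are not known exactly. Their poses are not given: they have to be found in the camera images.
- chopper: Food chopper fixed to the counter: white base, steel bowl 168 mm across, its flat rim 120 mm above the counter; black D handle reaching 136 mm from the axis, its top 4 mm below the rim. Origin: on its vertical axis at counter height. x axis points to the handle and pin. A fixed spindle (hidden in the lid's knob) keeps the lid centred as it turns. Place and yaw vary.
- pin_tip (a point): Round-topped steel pin, 8 mm diameter, 7.5 mm tall, upright on the bowl's rim on the side of the handle, 79 mm from the chopper's axis; half of it shows outside the lid's edge. The point is the top of the pin.
- lid: Loose white lid, 0.2 to 0.4 kg: round plate 160 mm across, 12 mm thick, with knob and fin. Origin: centre of underside; z up; x axis to the notch, fin at -x. Starts level on a rubber seal, underside 10 mm above the rim, turned 50 to 180 degrees off its place. Turns either way with 1 to 4 N on the fin and stays where left. Home: notch round the pin, underside on the rim, 10 mm lower.
- lid_notch (a point): Notch in the lid's edge: 16 mm wide, cut 12 mm inwards from the edge through the full thickness (4 mm of play either side of the pin). The point is 79 mm from the lid's centre, in the middle of the notch, at the underside's height.
- lid_fin (a point): Upright radial fin on the lid's upper face, opposite the notch: 32 mm long (36 to 68 mm from the lid's centre), 8 mm thick, rising 28 mm above the plate. The point is the middle of its top edge, 52 mm from the lid's centre and 40 mm above the lid's underside.
- lid_knob (a point): Centre of the flat top of the lid's knob (36 mm diameter, standing 30 mm above the plate); the point is 42 mm above the lid's underside. A good place to press: there the lid sinks with a steady push of about 9 to 13 N, goes hard when home, and stays down when let go.
- seal (a joint): Rubber seal ring under the lid: 0 standing up as at the start, about 0.010 m when pressed down by the seated lid; it stays where it is pushed. If the lid is pressed with the notch off the pin, its edge catches on the pin and it jams tilted, 7.5 mm up on the pin's side: not home.
- jar: Bystander: closed jam jar, 68 mm diameter, 95 mm tall. Origin: centre of its underside. Must stay.
- mug: Bystander: white mug, 80 mm diameter, 92 mm tall, with a handle. Origin: centre of its underside. Must stay.
Not all that is in view belongs to the job. Of the things that look like the chopper, take the one that is nearest to the robot's base at the start.

How it is judged:
On the way, in this order (a step that is already met when the one before it is completed fails the run):
1. the lid is turned so that its notch stands over the pin (within 10 mm) (horizontal distance between lid_notch and pin_tip below 0.01 m), for 0.05 s.
2. the lid is pressed down home on the rim with the pin in its notch (z of lid in the frame of chopper below 0.1225 m and angle between lid's own z axis and vertical below 0.03 rad and horizontal distance between lid_notch and pin_tip below 0.0065 m), for 0.2 s.
At the end, for the whole second after the job is handed in: The lid lies level (within 0.03 rad) and still on the bowl, its underside within 2.5 mm of the rim, the seal pressed down, the pin in the notch (notch middle within 6.5 mm of the pin) (all of step 2 and z of lid in the frame of chopper above 0.117 m and value of joint seal above 0.0075 m and linear speed of lid below 0.01 m/s); the robot touches nothing.
It fails at once if the lid is lifted (its underside more than 6 mm higher than at the start) (z of lid in the frame of chopper above 0.136 m).
It fails at once if the lid is tipped (more than 0.2 rad) (angle between lid's own z axis and vertical above 0.2 rad).
It fails at once if the jar is disturbed (moved more than 20 mm) (distance of jar from where it was at the start of the episode above 0.02 m).
It fails at once if the mug is disturbed (moved more than 20 mm) (distance of mug from where it was at the start of the episode above 0.02 m).
It also fails if it takes over 48 s, if anything falls off the work surface, if the arm or the gripper's body presses on something with over 40 N, if the wrist force passes 120 N, or if a joint passes its speed limit or range.

## Working session

There is one attempt and no reset: what is moved stays moved. The work goes in short steps, Python scripts to look and compute and a tool call to move; the robot and the scene stay as the last step left them, time stands still between calls to the robot, and variables do not carry over. Pictures are saved under pics/ and viewed, about 8 in all and at most 12, crops included, and the job is handed in when it is done.

Besides the shell and the picture viewer there is one more tool, called after "Call:" by a JSON object that holds its "name" and its "arguments", one argument or row to a line. step_arm: Moves the arm, as the interface text tells. Its arguments: {"type":"object","properties":{"increments":{"type":"array"},"force":{"type":"number"}},"required":["increments"]}

```bash
mkdir -p pics
cat > h.py <<'E'
import numpy as np, cv2
from workcell import monitor, camera, ticket, regions_of
def cloud(p):
    z=p["range_z"]; r,c=np.mgrid[0:z.shape[0],0:z.shape[1]]
    P=np.stack([(c-p["cx"])/p["fx"]*z,-(r-p["cy"])/p["fy"]*z,-z,np.ones_like(z)],-1)
    W=(P@np.array(p["cam_to_world"]).T)[...,:3]; W[z<=0]=np.nan
    return W
def save(p,n): cv2.imwrite("pics/"+n,cv2.cvtColor(p["color"],cv2.COLOR_RGB2BGR))
E
python3 - <<'E'
from h import *
ims=[]
for n in ["scene","top"]:
    p=camera(n); W=cloud(p); ims.append(p["color"])
    print(n,[k for k in p], np.round(np.array(p["cam_to_world"]),2).tolist())
    for q in ["chopper","lid","lid_fin","lid_knob","lid_notch","pin_tip","jar","mug"]:
        try:
            for d in regions_of(p,q)[:4]:
                m=d["region"]; print(q,round(d["p"],2),np.round(d["centre"]),m.sum(),np.round(np.nanmedian(W[m],0),3))
        except Exception as e: print(q,e)
cv2.imwrite("pics/a.png",cv2.cvtColor(cv2.resize(np.vstack(ims),(480,600)),cv2.COLOR_RGB2BGR))
cv2.imwrite("pics/top.png",cv2.cvtColor(ims[1],cv2.COLOR_RGB2BGR))
cv2.imwrite("pics/scene.png",cv2.cvtColor(ims[0],cv2.COLOR_RGB2BGR))
print(monitor.get_obs())
E
```

```text
scene ['color', 'range_z', 'fx', 'fy', 'cx', 'cy', 'cam_to_world', 'shot'] [[0.76, -0.38, 0.52, 1.28], [0.65, 0.46, -0.61, -0.76], [-0.01, 0.8, 0.59, 0.96], [0.0, 0.0, 0.0, 1.0]]
chopper 0.97 [302. 278.] 5212 [ 0.693 -0.239  0.119]
chopper 0.92 [239. 316.] 1923 [0.574 0.023 0.056]
chopper 0.81 [159. 409.] 2138 [0.561 0.517 0.106]
lid 0.79 [204. 315.] 1662 [0.537 0.063 0.142]
lid_fin 0.62 [207. 314.] 1658 [0.539 0.062 0.142]
lid_fin 0.54 [189. 354.] 645 [0.507 0.297 0.065]
lid_notch 0.75 [207. 312.] 1742 [0.538 0.062 0.142]
lid_notch 0.69 [236. 313.] 1939 [0.574 0.022 0.056]
pin_tip 0.94 [307. 278.] 5270 [ 0.693 -0.24   0.118]
pin_tip 0.78 [159. 411.] 2194 [0.561 0.517 0.106]
pin_tip 0.65 [236. 315.] 2079 [0.574 0.024 0.056]
pin_tip 0.62 [303. 179.] 1537 [ 0.48  -0.359  0.059]
jar 0.85 [190. 356.] 593 [0.507 0.296 0.066]
mug 0.78 [303. 178.] 1576 [ 0.479 -0.359  0.059]
top ['color', 'range_z', 'fx', 'fy', 'cx', 'cy', 'cam_to_world', 'shot'] [[0.01, 0.99, -0.12, 0.36], [-1.0, 0.01, 0.02, 0.09], [0.02, 0.12, 0.99, 1.52], [0.0, 0.0, 0.0, 1.0]]
chopper 0.86 [161. 397.] 2725 [ 0.664 -0.204
[... 489 characters left out ...]
6 -0.357  0.032]
{'clock': 0.9, 'joint_pos': array([-1.24260631,  0.33217498, -0.06472157,  1.46008534,  0.02160891,
        1.34988742, -0.08847673]), 'joint_velocities': array([-0.00029899,  0.00105733,  0.00088728,  0.00127239,  0.00052295,
       -0.00154962, -0.00118157]), 'tau': array([ 4.29567108e-04, -6.25227141e+01,  4.92322957e-02, -3.91829252e+01,
        1.64828554e-02,  1.52842225e-03, -3.94518202e-05]), 'position': array([0.2147588 , 0.58697872, 0.23136022]), 'ee_rot': array([ 0.12342089,  0.69625969, -0.12332147,  0.69626256]), 'ft_force': array([-0.15038508, -0.27445484,  0.64845134]), 'torque': array([-0.02685759,  0.03955377, -0.04874721]), 'grip_width': 1.0061469651104247}
```

View pics/top.png

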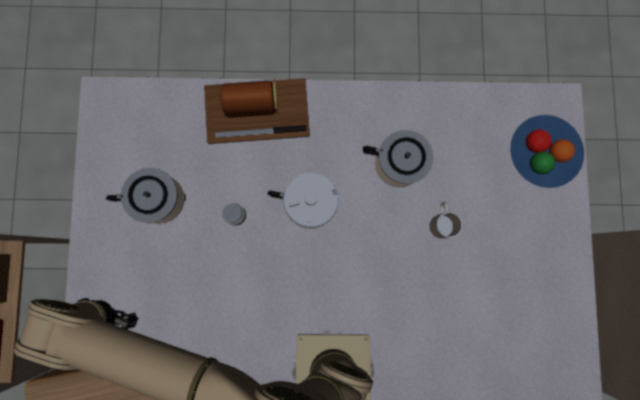

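View pics/scene.png

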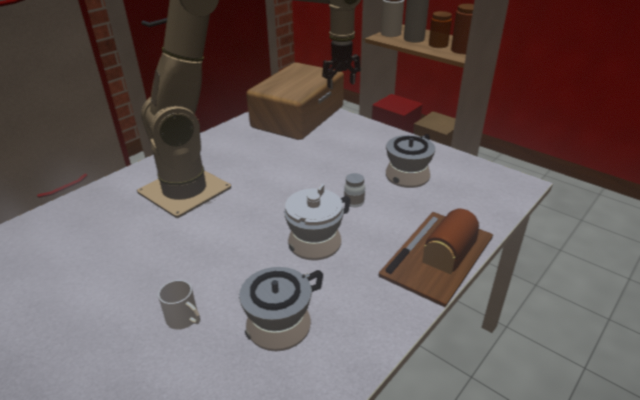

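The top view shows the lidded chopper at about (310,200), its handle at (275,194) and the fin at (293,205). The notch seems to be at (335,192) and the jar at (234,214). The look-alikes at (150,195) and (407,157) have no white lid. Next I'll get exact geometry.

```bash
cat > geo.py <<'E'
from h import *
from scipy.optimize import least_squares
def circ(xy,r=0.08):
    h=cv2.convexHull(xy.astype(np.float32))[:,0]
    return least_squares(lambda v:np.hypot(*(h-v).T)-r,xy.mean(0),loss='soft_l1',f_scale=.002).x
def geo(n,c0=(0.527,0.079),tag=None):
    p=camera(n); W=cloud(p); col=p["color"].astype(int); c0=np.array(c0)
    d=np.hypot(W[...,0]-c0[0],W[...,1]-c0[1]); z=W[...,2]
    bright=col.min(-1)>110
    plate=(d<.095)&(z>.124)&(z<.150)
    fin=(d<.085)&(d>.028)&(z>.155)&(z<.185)
    kn=(d<.028)&(z>.160)&(z<.185)
    out={}
    for k,m in dict(plate=plate,fin=fin,knob=kn).items():
        if m.sum(): out[k]=W[m].mean(0); print(n,k,m.sum(),np.round(W[m].mean(0),4))
    if plate.sum()>50:
        c=circ(W[plate][:,:2]); print("circle c",np.round(c,4))
        if fin.sum(): v=out["fin"][:2]-c; print("fin az deg",np.degrees(np.arctan2(v[1],v[0])).round(1),"r",np.hypot(*v).round(4))
    hd=(d>.092)&(d<.15)&(z>.07)&(z<.135)
    if hd.sum(): v=W[hd].mean(0); print("handle",hd.sum(),np.round(v,4),"az",np.degrees(np.arctan2(v[1]-c0[1],v[0]-c0[0])).round(1))
    return p,W
E
python3 - <<'E'
from geo import *
ims=[]
for n,(r,c) in {"top":(200,305),"scene":(215,320)}.items():
    p,W=geo(n)
    ims.append(cv2.resize(p["color"][r-45:r+45,c-55:c+55],None,fx=5,fy=5,interpolation=cv2.INTER_CUBIC)[:,:])
cv2.imwrite("pics/crop1.png",cv2.cvtColor(cv2.resize(np.vstack(ims),None,fx=.66,fy=.66),cv2.COLOR_RGB2BGR))
E
```

```text
top plate 2087 [0.5281 0.0778 0.1425]
top fin 35 [0.5128 0.1271 0.1696]
top knob 121 [0.5282 0.0778 0.172 ]
circle c [0.5289 0.0781]
fin az deg 108.2 r 0.0515
handle 77 [0.5487 0.1888 0.1101] az 78.8
scene plate 1501 [0.5375 0.0628 0.1413]
scene fin 45 [0.5146 0.1209 0.1649]
scene knob 119 [0.5314 0.0704 0.1689]
circle c [0.5293 0.0729]
fin az deg 107.0 r 0.0502
handle 98 [0.5542 0.1842 0.0969] az 75.5
```

View pics/crop1.png

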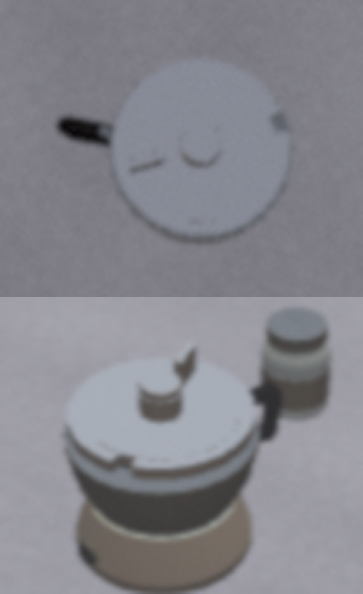

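Lid centre is about (0.5287, 0.078), fin azimuth about 108° and pin about 80°. The lid therefore needs a counter-clockwise turn of about 152°. I'll start the finger on the clockwise side of the fin.

Call:
{"name": "step_arm", "arguments": {
  "increments": [
    [0, 0.01, -0.012, 0, 0],
    [0, 0.02, -0.027, 0, 0],
    [0, 0.02, -0.028, 0, 0],
    [0, 0.02, -0.028, 0, 0],
    [0, 0.02, -0.028, 0, 0],
    [0, 0.02, -0.028, 0, 0],
    [0, 0.02, -0.028, 0, 0],
    [0, 0.02, -0.028, 0, 0],
    [0, 0.02, -0.028, 0, 0],
    [0, 0.02, -0.028, 0, 0],
    [0, 0.02, -0.028, 0, 0],
    [0, 0.02, -0.028, 0, 0]
  ],
  "force": 40
}}

```text
clock: 2.0
position: [0.4456, 0.2657, 0.2316]
ee_rot: [0.124, 0.696, -0.123, 0.696]
ft_force: [0.4, 0.2, -0.1]
grip_width: -0.005
```

Call:
{"name": "step_arm", "arguments": {
  "increments": [
    [0, 0.02, -0.028, 0, 0],
    [0, 0.02, -0.028, 0, 0],
    [0, 0.02, -0.028, 0, 0],
    [0, 0.02, -0.028, 0, 0],
    [0, 0.015, -0.02, 0, 0],
    [0, 0.002, -0.006, 0, 0],
    [0, 0, 0, 0, 0],
    [0, 0, 0, 0, 0]
  ]
}}

```text
clock: 2.67
position: [0.5413, 0.1303, 0.2313]
ee_rot: [0.124, 0.696, -0.123, 0.696]
ft_force: [0.4, 0.4, -0.1]
grip_width: 0.007
```

Run:
```python
from geo import *
p,W=geo("wrist",(0.5287,0.078)); save(p,"w1.png")
o=monitor.get_obs(); print(o["clock"],o["joint_pos"].round(3),o["position"].round(4),o["ee_rot"].round(3),o["ft_force"].round(2))
```

```text
wrist plate 29709 [0.5166 0.0778 0.1424]
wrist fin 783 [0.5117 0.1265 0.1684]
wrist knob 2494 [0.5267 0.0783 0.1709]
circle c [0.5282 0.0762]
fin az deg 108.1 r 0.0529
handle 1244 [0.547  0.1872 0.1037] az 80.5
2.7167 [-0.61   0.18   0.331  1.662 -0.061  1.31   0.953] [0.5411 0.1312 0.2313] [ 0.123  0.697 -0.123  0.696] [-0.63  1.    0.26]
```

View pics/w1.png

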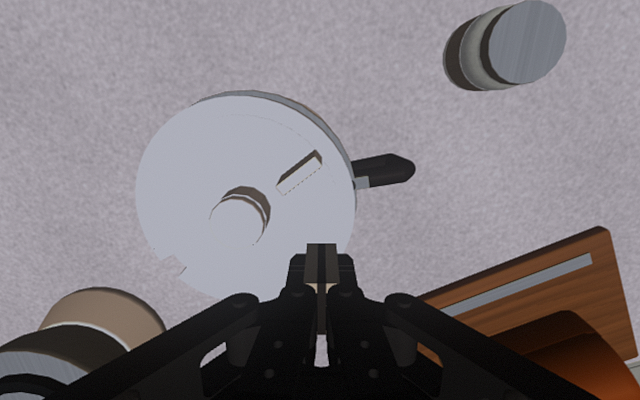

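The wrist view shows the fin at (300,172), the knob at (240,215), the notch at (172,265) and the handle at (385,168). All of this agrees with the measurements. I'll turn the finger's wide axis parallel to the fin, winding back the last joint so it has room for the sweep, then descend.

Call:
{"name": "step_arm", "arguments": {
  "increments": [
    [0, 0, 0, 0, -0.124],
    [0, 0, 0, 0, -0.124],
    [0, 0, 0, 0, -0.124],
    [0, 0, 0, 0, -0.124],
    [0, 0, 0, 0, -0.124],
    [0, 0, 0, 0, -0.124],
    [0, 0, 0, 0, -0.124],
    [0, 0, 0, 0, -0.124],
    [0, 0, 0, 0, -0.124],
    [0, 0, 0, 0, -0.124]
  ]
}}

```text
clock: 3.55
position: [0.5409, 0.1319, 0.2313]
ee_rot: [0.506, 0.494, -0.506, 0.494]
ft_force: [0.4, -0.4, 0.4]
grip_width: 0.001
```

Call:
{"name": "step_arm", "arguments": {
  "increments": [
    [0, 0, 0, 0, -0.124],
    [0, 0, 0, 0, -0.124],
    [0, 0, 0, 0, -0.124],
    [0, 0, 0, 0, -0.124],
    [0, 0, 0, 0, -0.124],
    [0, 0, 0, 0, -0.124],
    [0, 0, 0, 0, -0.124],
    [0, 0, 0, 0, -0.124],
    [0, -0.0015, 0.0025, 0, -0.124],
    [0, -0.0015, 0.0025, 0, -0.124],
    [0, 0, 0, 0, 0],
    [0, 0, 0, 0, 0]
  ]
}}

```text
clock: 4.55
position: [0.5381, 0.1365, 0.2314]
ee_rot: [-0.698, -0.112, 0.698, -0.112]
ft_force: [-0.9, -0.5, 0.3]
grip_width: 0.0
```

Call:
{"name": "step_arm", "arguments": {
  "increments": [
    [0, 0, 0, -0.01, 0],
    [0, 0, 0, -0.015, 0],
    [0, 0, 0, -0.015, 0],
    [0, 0, 0, -0.015, 0],
    [0, 0, 0, -0.012, 0],
    [0, 0, 0, -0.008, 0],
    [0, 0, 0, -0.004, 0],
    [0, 0, 0, 0, 0],
    [0, 0, 0, 0, 0]
  ]
}}

```text
clock: 5.3
position: [0.539, 0.135, 0.1527]
ee_rot: [0.699, 0.11, -0.698, 0.11]
ft_force: [0.6, 0.5, -0.4]
grip_width: -0.001
```

Run:
```python
from geo import *
from scipy.spatial.transform import Rotation as R
o=monitor.get_obs(); y=R.from_quat(o["ee_rot"]).as_matrix()[:,1]
print(o["clock"],o["joint_pos"].round(3),o["position"].round(4),"y az",np.degrees(np.arctan2(y[1],y[0])).round(1),o["ft_force"].round(2))
# sweep table: fin angle phi -> contact finger centre
c=np.array([.5283,.0778])
f=lambda d:(lambda a:c+.052*np.array([np.cos(a),np.sin(a)])-.015*np.array([-np.sin(a),np.cos(a)]))(np.radians(d))
prev=o["position"][:2]
for d in list(range(108,253,5)):
    q=f(d); print(d,q.round(4),(q-prev).round(4)); prev=q
```

```text
5.3 [-0.802  0.256  0.551  1.775 -0.145  1.151 -1.465] [0.539  0.135  0.1527] y az -72.2 [ 0.59  0.54 -0.36]
108 [0.5265 0.1319] [-0.0125 -0.0031]
113 [0.5218 0.1315] [-0.0047 -0.0004]
118 [0.5171 0.1308] [-0.0047 -0.0008]
123 [0.5126 0.1296] [-0.0046 -0.0012]
128 [0.5081 0.128 ] [-0.0045 -0.0016]
133 [0.5038 0.1261] [-0.0043 -0.002 ]
138 [0.4997 0.1237] [-0.0041 -0.0023]
143 [0.4958 0.1211] [-0.0039 -0.0027]
148 [0.4922 0.1181] [-0.0036 -0.003 ]
153 [0.4888 0.1148] [-0.0034 -0.0033]
158 [0.4857 0.1112] [-0.0031 -0.0036]
163 [0.483  0.1073] [-0.0027 -0.0038]
168 [0.4806 0.1033] [-0.0024 -0.0041]
173 [0.4785 0.099 ] [-0.002  -0.0043]
178 [0.4769 0.0946] [-0.0017 -0.0044]
183 [0.4756 0.0901] [-0.0013 -0.0045]
188 [0.4747 0.0854] [-0.0009 -0.0046]
193 [0.4743 0.0807] [-0.0005 -0.0047]
198 [0.4742 0.076 ] [-0.     -0.0047]
203 [0.4746 0.0713] [ 0.0004 -0.0047]
208 [0.4753 0.0666] [ 0.0008 -0.0047]
213 [0.4765 0.0621] [ 0.0012 -0.0046]
218 [0.4781 0.0576] [ 0.0016 -0.0045]
223 [0.48   0.0533] [ 0.002  -0.0043]
228 [0.4824 0.0492] [ 0.0023 -0.0041]
233 [0.485  0.0453] [ 0.0027 -0.0039]
238 [0.488  0.0417] [ 0.003  -0.0036]
243 [0.4913 0.0383] [ 0.0033 -0.0034]
248 [0.4949 0.0352] [ 0.0036 -0.0031]
```

Call:
{"name": "step_arm", "arguments": {
  "increments": [
    [0, -0.006, -0.0015, 0, 0],
    [0, -0.0065, -0.0015, 0, 0],
    [0, -0.0047, -0.0004, 0, 0.0873],
    [0, -0.0047, -0.0008, 0, 0.0873],
    [0, -0.0046, -0.0012, 0, 0.0873],
    [0, -0.0045, -0.0016, 0, 0.0873],
    [0, -0.0043, -0.002, 0, 0.0873],
    [0, -0.0041, -0.0023, 0, 0.0873],
    [0, 0, 0, 0, 0]
  ]
}}

```text
clock: 6.05
position: [0.4987, 0.1233, 0.1529]
ee_rot: [0.646, 0.288, -0.646, 0.288]
ft_force: [1.1, 0.2, 0.2]
grip_width: 0.004
```

Run:
```python
from geo import *
o=monitor.get_obs(); print(o["position"].round(4),o["ft_force"].round(2),o["joint_pos"].round(2))
geo("top",(0.5283,.0778));geo("wrist",(0.5283,.0778))
```

```text
[0.4987 0.1233 0.1529] [1.05 0.24 0.16] [-0.78  0.15  0.49  1.88 -0.08  1.13 -0.99]
top plate 809 [0.5369 0.0351 0.1427]
top knob 4 [0.5313 0.061  0.1721]
circle c [0.5279 0.0772]
wrist plate 43291 [0.554  0.0935 0.1423]
wrist fin 1965 [0.5063 0.1304 0.1729]
wrist knob 3072 [0.5359 0.0819 0.1698]
circle c [0.5288 0.0753]
fin az deg 112.2 r 0.0595
handle 2362 [0.5504 0.1871 0.1134] az 78.6
```

Call:
{"name": "step_arm", "arguments": {
  "increments": [
    [0, -0.0039, -0.0027, 0, 0.0873],
    [0, -0.0036, -0.003, 0, 0.0873],
    [0, -0.0034, -0.0033, 0, 0.0873],
    [0, -0.0031, -0.0036, 0, 0.0873],
    [0, -0.0027, -0.0038, 0, 0.0873],
    [0, -0.0024, -0.0041, 0, 0.0873],
    [0, -0.002, -0.0043, 0, 0.0873],
    [0, -0.0017, -0.0044, 0, 0.0873],
    [0, -0.0013, -0.0045, 0, 0.0873],
    [0, -0.0009, -0.0046, 0, 0.0873],
    [0, 0, 0, 0, 0]
  ]
}}

```text
clock: 7.07
position: [0.4742, 0.0849, 0.1525]
ee_rot: [0.465, 0.533, -0.464, 0.533]
ft_force: [0.1, 0.0, 0.3]
grip_width: 0.002
```

Run:
```python
from geo import *
o=monitor.get_obs(); print(o["position"].round(4),o["ft_force"].round(2),o["joint_pos"].round(2))
p=camera("wrist"); save(p,"w2.png")
```

```text
[0.4742 0.0849 0.1525] [0.12 0.04 0.32] [-0.71  0.07  0.46  1.95 -0.04  1.13 -0.1 ]
```

View pics/w2.png

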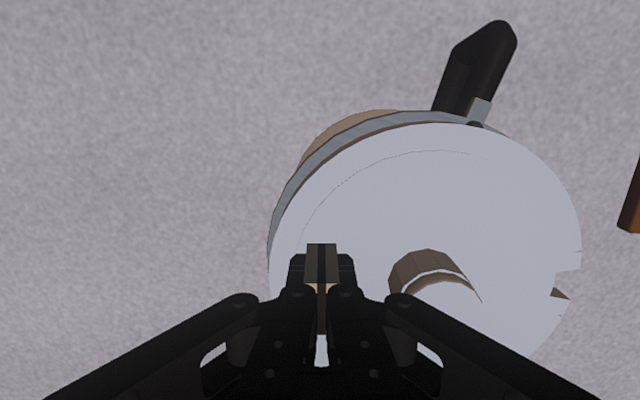

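The wrist view shows the notch at (562,285) and the pin area at (478,112) beside the handle. The lid is following the finger. I'll sweep on to about 10° short of the target, then measure the notch and pin by azimuth sampling.

Call:
{"name": "step_arm", "arguments": {
  "increments": [
    [0, -0.0005, -0.0047, 0, 0.0873],
    [0, 0, -0.0047, 0, 0.0873],
    [0, 0.0004, -0.0047, 0, 0.0873],
    [0, 0.0008, -0.0047, 0, 0.0873],
    [0, 0.0012, -0.0046, 0, 0.0873],
    [0, 0.0016, -0.0045, 0, 0.0873],
    [0, 0.002, -0.0043, 0, 0.0873],
    [0, 0.0023, -0.0041, 0, 0.0873],
    [0, 0.0027, -0.0039, 0, 0.0873],
    [0, 0.003, -0.0036, 0, 0.0873],
    [0, 0.0033, -0.0034, 0, 0.0873],
    [0, 0, 0, 0, 0]
  ]
}}

```text
clock: 8.12
position: [0.4916, 0.0377, 0.1523]
ee_rot: [0.166, 0.687, -0.166, 0.687]
ft_force: [0.7, 0.3, -0.5]
grip_width: -0.001
```

```bash
cat >> geo.py <<'E'
def proj(p,X):
    M=np.linalg.inv(np.array(p["cam_to_world"])); q=X@M[:3,:3].T+M[:3,3]
    return np.stack([p["cy"]-q[...,1]/-q[...,2]*p["fy"], p["cx"]+q[...,0]/-q[...,2]*p["fx"]],-1)
def notch(p,c=(.5283,.0778),zs=.1425,r=(.072,.074,.076)):
    W=cloud(p); c=np.array(c); az=np.radians(np.arange(0,360,.5)); low=[]
    for rr in r:
        px=np.round(proj(p,np.c_[c+rr*np.c_[np.cos(az),np.sin(az)],np.full(len(az),zs)])).astype(int)
        ok=(px>=0).all(1)&(px[:,0]<400)&(px[:,1]<640)
        z=np.full(len(az),np.nan); z[ok]=W[px[ok,0],px[ok,1],2]; low.append(z)
    return np.degrees(az),np.array(low)
E
python3 - <<'E'
from geo import *
o=monitor.get_obs(); print(o["position"].round(4),o["ft_force"].round(2),o["joint_pos"].round(2))
for n in ["wrist","top","scene"]:
    p=camera(n); a,L=notch(p); m=(a>40)&(a<120)
    for l in L:
        s=m&(l<zs) if False else m&(l<.136); print(n,"low az",a[s])
    if n=="wrist":
        save(p,"w3.png"); px=proj(p,np.array([.5283+.079*np.cos(np.radians(80)),.0778+.079*np.sin(np.radians(80)),.13])); print(px)
    if n=="top":
        geo("top",(.5283,.0778))
E
```

```text
[0.4916 0.0377 0.1523] [ 0.68  0.26 -0.53] [-0.61  0.1   0.47  1.93 -0.05  1.13  0.97]
wrist low az [57.5 58.  58.5 59.  59.5 60.  60.5 61.  61.5 62.  62.5 63.  63.5 64.
 64.5 65.  65.5 66.  66.5 67.  67.5]
wrist low az [57.5 58.  58.5 59.  59.5 60.  60.5 61.  61.5 62.  62.5 63.  63.5 64.
 64.5 65.  65.5 66.  66.5 67.  67.5]
wrist low az [56.5 57.  57.5 58.  58.5 59.  59.5 60.  60.5 61.  61.5 62.  62.5 63.
 63.5 64.  64.5 65.  65.5 66.  66.5 67.  67.5 68. ]
[223.36062339 562.26675007]
top low az [ 55.   55.5  56.   56.5  57.   57.5  58.   58.5  59.   59.5  60.   60.5
  61.   61.5  62.   62.5  63.   63.5  64.   64.5  65.   65.5  66.   66.5
  67.   67.5  68.  120. ]
top low az [55.5 56.  56.5 57.  57.5 58.  58.5 59.  59.5 60.  60.5 61.  61.5 62.
 62.5 63.  63.5 64.  64.5 65.  65.5 66.  66.5 67.  67.5 68.  68.5]
top low az [54.5 55.  55.5 56.  56.5 57.  57.5 58.  58.5 59.  59.5 60.  60.5 61.
 61.5 62.  62.5 63.  63.5 64.  64.5 65.  65.5 66.  66.5 67.  67.5 68. ]
top plate 987 [0.5287 0.1145 0.1424]
top knob 4 [0.5343 0.0945 0.1692]
circle c [0.5293 0.0797]
handle 81 [0.5484 0.1882 0.1094] az 79.7
scene low az [54.5 55.  55.5 56.  56.5 57.  57.5 58.  58.5 59.  59.5 60.  60.5 61.
 61.5 62. ]
scene low az [ 54.   54.5  55.   55.5  56.   56.5  57.   57.5  58.   58.5  59.   59.5
  60.   60.5  61.   61.5  62.   62.5  63.   63.5  64.   64.5  65.   98.5
 107.  107.5 108.  108.5]
scene low az [ 53.5  54.   54.5  55.   55.5  56.   56.5  57.   57.5  58.   58.5  59.
  59.5  60.   60.5  61.   61.5  62.   62.5  63.   63.5  64.   64.5  65.
  65.5  66.   66.5  67.   67.5  68.   69.5  70.   70.5  71.   71.5  72.
  72.5  74.   74.5  75.   75.5  76.   79.   79.5  84.   84.5  85.   85.5
  86.   89.5  90.   90.5  91.   91.5  96.   96.5  97.   97.5  98.   98.5
  99.   99.5 103.5 104.  104.5 105.  105.5 106.  106.5 107.  107.5 108.
 108.5 109.  109.5 115.  115.5 116.  116.5 117.  117.5 118.  118.5 119.
 119.5 120. ]
```

View pics/w3.png

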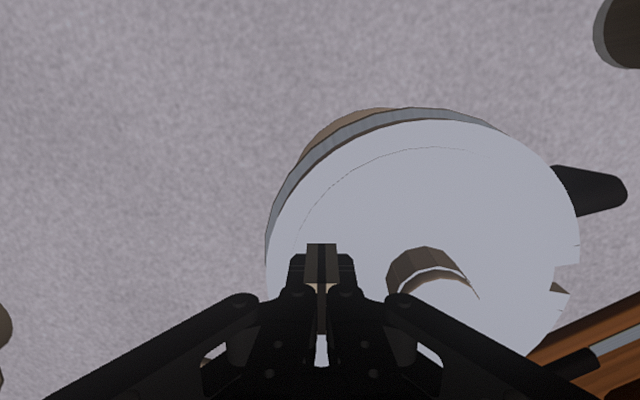

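The notch is at about 62.3° and the pin at about 80°. I'll push 15° more, back off, rise and look.

Call:
{"name": "step_arm", "arguments": {
  "increments": [
    [0, 0.0036, -0.0031, 0, 0.0873],
    [0, 0.0038, -0.0028, 0, 0.0873],
    [0, 0.004, -0.0024, 0, 0.0873],
    [0, 0, 0, 0, 0],
    [0, -0.0075, 0.0015, 0, 0],
    [0, -0.0075, 0.0015, 0, 0],
    [0, 0, 0, 0.01, 0],
    [0, 0, 0, 0.03, 0],
    [0, 0, 0, 0.03, 0],
    [0, 0, 0, 0.02, 0],
    [0, 0, 0, 0, 0],
    [0, 0, 0, 0, 0]
  ]
}}

```text
clock: 9.32
position: [0.4879, 0.0332, 0.244]
ee_rot: [0.076, 0.702, -0.075, 0.704]
ft_force: [0.1, -0.3, -1.1]
grip_width: -0.0
```

Run:
```python
from geo import *
o=monitor.get_obs(); print(o["position"].round(4),o["ft_force"].round(2),o["joint_pos"].round(2))
for n in ["wrist","top"]:
    p=camera(n); a,L=notch(p); m=(a>40)&(a<120)
    for l in L: s=m&(l<.136); print(n,"low az",a[s].min() if s.any() else 0,a[s].max() if s.any() else 0,s.sum())
    if n=="wrist": print(np.round(p["cam_to_world"],3)); save(p,"w4.png")
    geo(n,(.5283,.0778))
```

```text
[0.4879 0.0332 0.244 ] [ 0.06 -0.33 -1.08] [-0.61  0.    0.45  1.81 -0.    1.32  1.2 ]
wrist low az 72.0 82.5 21
wrist low az 72.0 83.0 23
wrist low az 71.5 82.5 23
[[ 0.212 -0.932 -0.293  0.414]
 [ 0.977  0.203  0.062  0.049]
 [ 0.002 -0.299  0.954  0.387]
 [ 0.     0.     0.     1.   ]]
wrist plate 22311 [0.5114 0.0863 0.1423]
wrist fin 428 [0.5149 0.0255 0.1639]
wrist knob 2115 [0.5265 0.0759 0.1708]
circle c [0.5292 0.0767]
fin az deg -105.6 r 0.0532
handle 985 [0.5468 0.1888 0.104 ] az 80.6
top low az 71.0 82.5 24
top low az 71.5 83.0 24
top low az 69.5 83.0 28
top plate 1028 [0.5233 0.1135 0.1425]
top knob 18 [0.5364 0.09   0.1707]
circle c [0.53   0.0794]
handle 81 [0.5485 0.1883 0.109 ] az 79.6
```

View pics/w4.png

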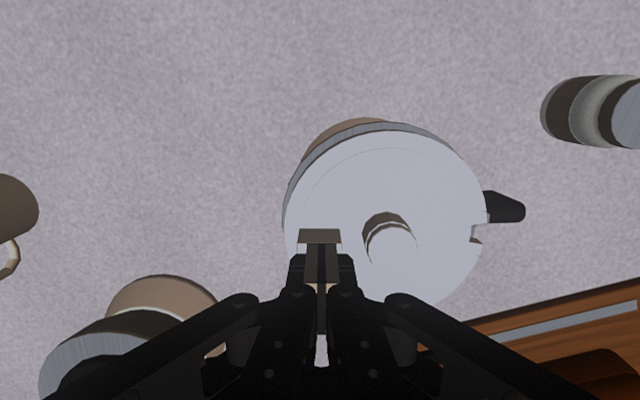

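The notch at (475,232) is now almost over the pin beside the handle. I'll move the wrist camera to the handle side to measure the pin and notch together.

Call:
{"name": "step_arm", "arguments": {
  "increments": [
    [0, 0.003, 0.015, 0, 0],
    [0, 0.005, 0.025, 0, 0],
    [0, 0.005, 0.025, 0, 0],
    [0, 0.005, 0.025, 0, 0],
    [0, 0.005, 0.025, 0, 0],
    [0, 0.005, 0.025, 0, 0],
    [0, 0.002, 0.01, 0, 0],
    [0, 0, 0, 0, 0],
    [0, 0, 0, 0, 0]
  ]
}}

```text
clock: 10.27
position: [0.5173, 0.1821, 0.2416]
ee_rot: [0.074, 0.704, -0.075, 0.703]
ft_force: [0.2, -0.3, 0.8]
grip_width: -0.003
```

Run:
```python
from geo import *
o=monitor.get_obs(); print(o["position"].round(4))
p=camera("wrist"); c=np.array([.5283,.0778])
a,L=notch(p); m=(a>40)&(a<120)
for l in L: s=m&(l<.136); print("low az",a[s].min(),a[s].max(),s.sum())
geo("wrist",c)
px=proj(p,np.r_[c+.079*np.array([np.cos(np.radians(80)),np.sin(np.radians(80))]),.1275]); print(px)
r,q=px.round().astype(int); r=min(max(r,50),350); q=min(max(q,65),575)
W=cloud(p); d=np.hypot(W[...,0]-c[0],W[...,1]-c[1]); 
s=(d>.0795)&(d<.086)&(W[...,2]>.1225)&(W[...,2]<.131); v=W[s]
A=np.degrees(np.arctan2(v[:,1]-c[1],v[:,0]-c[0])); k=abs(A-80)<12; print("pin cand",k.sum(),np.percentile(A[k],[0,10,50,90,100]) if k.any() else 0, v[k].mean(0))
I=cv2.resize(p["color"][r-50:r+50,q-65:q+65],None,fx=6,fy=6,interpolation=cv2.INTER_CUBIC)
cv2.imwrite("pics/w5.png",cv2.cvtColor(I,cv2.COLOR_RGB2BGR)); print(r-50,q-65)
```

```text
[0.5173 0.1821 0.2416]
low az 72.5 82.5 21
low az 73.0 83.0 21
low az 73.0 82.5 19
wrist plate 25633 [0.5178 0.0817 0.1422]
wrist fin 911 [0.5167 0.0283 0.1661]
wrist knob 2200 [0.5273 0.0793 0.1706]
circle c [0.5292 0.0764]
fin az deg -104.5 r 0.0497
handle 1247 [0.5467 0.1874 0.1011] az 80.5
[225.7677452  295.95301525]
pin cand 19 [77.46349129 78.06286339 79.43962282 81.04229574 81.31473445] [0.54289585 0.1567753  0.12500048]
176 231
```

View pics/w5.png

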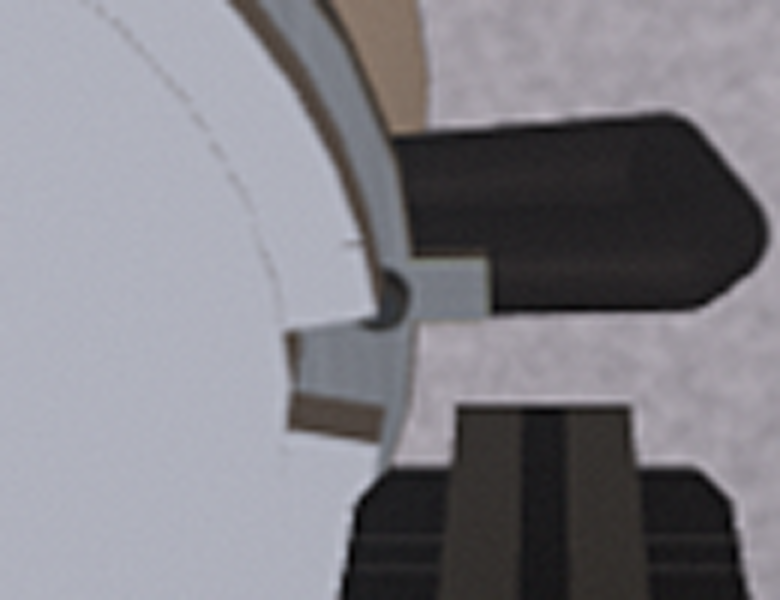

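In this crop the dark pin is at (392,298), which is full-image (row 226, column 296). That is exactly where 80.0° projects. The notch is at 77.6°, so the lid needs about +2.4°. I'll return behind the fin and push to 260.2°.

Call:
{"name": "step_arm", "arguments": {
  "increments": [
    [0, -0.003, -0.015, 0, 0],
    [0, -0.005, -0.025, 0, 0],
    [0, -0.005, -0.025, 0, 0],
    [0, -0.005, -0.025, 0, 0],
    [0, -0.005, -0.025, 0, 0],
    [0, -0.005, -0.025, 0, 0],
    [0, -0.002, -0.01, 0, 0],
    [0, 0, 0, 0, 0.049]
  ]
}}

```text
clock: 11.03
position: [0.4869, 0.0285, 0.2427]
ee_rot: [0.06, 0.704, -0.06, 0.705]
ft_force: [0.6, -0.6, -0.9]
grip_width: 0.002
```

Call:
{"name": "step_arm", "arguments": {
  "increments": [
    [0, 0, 0, -0.01, 0],
    [0, 0, 0, -0.02, 0],
    [0, 0, 0, -0.025, 0],
    [0, 0, 0, -0.02, 0],
    [0, 0, 0, -0.01, 0],
    [0, 0, 0, -0.005, 0],
    [0, 0, 0, 0, 0],
    [0, 0, 0, 0, 0]
  ]
}}

```text
clock: 11.7
position: [0.488, 0.0329, 0.153]
ee_rot: [0.058, 0.705, -0.057, 0.705]
ft_force: [0.2, 0.1, 0.6]
grip_width: 0.001
```

Call:
{"name": "step_arm", "arguments": {
  "increments": [
    [0, 0.005, -0.001, 0, 0],
    [0, 0.005, -0.001, 0, 0],
    [0, 0.003, -0.001, 0, 0],
    [0, 0.002, -0.0005, 0, 0],
    [0, 0.0012, -0.0003, 0, 0],
    [0, 0.001, -0.0002, 0, 0],
    [0, 0, 0, 0, 0],
    [0, 0, 0, 0, 0]
  ]
}}

```text
clock: 12.37
position: [0.5048, 0.0288, 0.1523]
ee_rot: [0.058, 0.705, -0.058, 0.705]
ft_force: [0.2, -0.5, 1.1]
grip_width: -0.004
```

```bash
cat > chk.py <<'E'
from geo import *
o=monitor.get_obs(); print(o["clock"],o["position"].round(4),o["ft_force"].round(2))
for n in ["wrist","top"]:
    p=camera(n); a,L=notch(p); m=(a>60)&(a<100)
    for l in L: s=m&(l<.136); print(n,"low az",a[s].min() if s.any() else 0,a[s].max() if s.any() else 0,s.sum())
geo("wrist",(.5283,.0778))
E
python3 chk.py
```

```text
12.3667 [0.5048 0.0288 0.1523] [ 0.17 -0.51  1.11]
wrist low az 75.0 85.0 21
wrist low az 74.5 84.5 21
wrist low az 73.5 85.0 24
top low az 73.5 85.0 24
top low az 74.0 85.0 23
top low az 74.5 85.5 18
wrist plate 43743 [0.5003 0.0876 0.1423]
wrist fin 1997 [0.4967 0.0305 0.1723]
wrist knob 2958 [0.5196 0.079  0.1697]
circle c [0.5293 0.0767]
fin az deg -125.2 r 0.0566
handle 1269 [0.5468 0.1911 0.1092] az 80.7
```

The notch is at about 79.7° against the pin at 80°, roughly 0.4 mm off. I'll back off, rise and move over the knob.

Call:
{"name": "step_arm", "arguments": {
  "increments": [
    [0, -0.006, 0.0015, 0, 0],
    [0, -0.006, 0.0015, 0, 0],
    [0, 0, 0, 0.01, 0],
    [0, 0, 0, 0.025, 0],
    [0, 0, 0, 0.02, 0],
    [0, 0.01, 0.012, 0, 0],
    [0, 0.013, 0.017, 0, 0],
    [0, 0.0125, 0.017, 0, 0],
    [0, 0, 0, -0.01, 0],
    [0, 0, 0, -0.01, 0],
    [0, 0, 0, 0, 0],
    [0, 0, 0, 0, 0]
  ]
}}

```text
clock: 13.52
position: [0.5275, 0.0768, 0.1869]
ee_rot: [0.058, 0.705, -0.058, 0.704]
ft_force: [0.1, -0.2, -0.5]
grip_width: -0.003
```

```bash
python3 chk.py
```

```text
13.5167 [0.5275 0.0768 0.1869] [ 0.08 -0.17 -0.54]
wrist low az 74.0 84.5 22
wrist low az 74.5 85.0 22
wrist low az 74.0 85.0 23
top low az 73.5 85.0 24
top low az 72.5 85.0 26
top low az 72.0 85.5 28
wrist plate 38723 [0.509  0.0818 0.1424]
wrist fin 1502 [0.5185 0.0266 0.1666]
wrist knob 2375 [0.5212 0.0777 0.1705]
circle c [0.5294 0.0766]
fin az deg -102.2 r 0.0512
handle 1529 [0.5468 0.1879 0.1039] az 80.4
```

Notch still at about 79.6°. Pressing down gently.

Call:
{"name": "step_arm", "arguments": {
  "increments": [
    [0, 0.0005, 0.001, -0.005, 0],
    [0, 0, 0, -0.005, 0],
    [0, 0, 0, -0.003, 0],
    [0, 0, 0, -0.002, 0],
    [0, 0, 0, -0.002, 0],
    [0, 0, 0, -0.002, 0],
    [0, 0, 0, -0.001, 0],
    [0, 0, 0, 0, 0]
  ]
}}

```text
clock: 14.33
position: [0.5285, 0.0788, 0.1681]
ee_rot: [0.058, 0.705, -0.057, 0.705]
ft_force: [-6.2, -1.6, 10.5]
grip_width: 0.001
```

Call:
{"name": "step_arm", "arguments": {
  "increments": [
    [0, 0, 0, -0.001, 0],
    [0, 0, 0, -0.001, 0],
    [0, 0, 0, -0.001, 0],
    [0, 0, 0, 0, 0]
  ]
}}

```text
clock: 14.67
position: [0.5285, 0.0788, 0.1653]
ee_rot: [0.058, 0.705, -0.057, 0.705]
ft_force: [-6.9, 0.1, 12.0]
grip_width: 0.001
```

Call:
{"name": "step_arm", "arguments": {
  "increments": [
    [0, 0, 0, -0.001, 0],
    [0, 0, 0, -0.001, 0],
    [0, 0, 0, -0.001, 0],
    [0, 0, 0, 0, 0]
  ]
}}

```text
clock: 15.0
position: [0.5285, 0.0788, 0.1623]
ee_rot: [0.058, 0.705, -0.057, 0.705]
ft_force: [-7.5, -1.2, 12.9]
grip_width: -0.0
```

Call:
{"name": "step_arm", "arguments": {
  "increments": [
    [0, 0, 0, -0.001, 0],
    [0, 0, 0, 0, 0],
    [0, 0, 0, 0, 0]
  ]
}}

```text
clock: 15.25
position: [0.5285, 0.0788, 0.1621]
ee_rot: [0.058, 0.705, -0.057, 0.705]
ft_force: [-11.0, -2.7, 20.7]
grip_width: 0.001
```

It has gone hard at z = 0.162, as expected for home. One firmer push, hold, then release.

Call:
{"name": "step_arm", "arguments": {
  "increments": [
    [0, 0, 0, -0.001, 0],
    [0, 0, 0, -0.001, 0],
    [0, 0, 0, 0, 0],
    [0, 0, 0, 0, 0]
  ]
}}

```text
clock: 15.58
position: [0.5286, 0.0788, 0.162]
ee_rot: [0.058, 0.705, -0.057, 0.705]
ft_force: [-21.2, -3.7, 39.5]
grip_width: 0.001
```

Call:
{"name": "step_arm", "arguments": {
  "increments": [
    [0, 0, 0, 0.003, 0],
    [0, 0, 0, 0.005, 0],
    [0, 0, 0, 0.015, 0],
    [0, 0, 0, 0.03, 0],
    [0, 0, 0, 0.03, 0],
    [0, -0.005, 0.02, 0.01, 0],
    [0, -0.01, 0.03, 0, 0],
    [0, -0.01, 0.03, 0, 0],
    [0, 0, 0.03, 0, 0],
    [0, 0, 0, 0, 0],
    [0, 0, 0, 0, 0]
  ]
}}

```text
clock: 16.5
position: [0.5033, 0.1906, 0.2509]
ee_rot: [0.056, 0.705, -0.056, 0.705]
ft_force: [0.6, -0.9, 0.3]
grip_width: -0.003
```

Run:
```python
from geo import *
o=monitor.get_obs(); print(o["clock"],o["position"].round(4),o["ft_force"].round(2))
c=np.array([.5283,.0778])
for n in ["wrist","top"]:
    p=camera(n); W=cloud(p); d=np.hypot(W[...,0]-c[0],W[...,1]-c[1]); s=(d<.074)&(d>.024)&(W[...,2]>.122)&(W[...,2]<.139)
    v=W[s]; A=np.c_[v[:,:2]-c,np.ones(len(v))]; f=np.linalg.lstsq(A,v[:,2],rcond=None)[0]
    print(n,s.sum(),"plate z at centre",f[2].round(4),"slopes",f[:2].round(4))
    a,L=notch(p,zs=.1325); m=(a>60)&(a<100)
    for l in L: q=m&(l<.127); print("low az",a[q].min() if q.any() else 0,a[q].max() if q.any() else 0,q.sum())
    if n=="wrist":
        px=proj(p,np.r_[c+.079*np.array([np.cos(np.radians(80)),np.sin(np.radians(80))]),.1275]).round().astype(int); r,q=px.clip([50,65],[350,575])
        I=cv2.resize(p["color"][r-50:r+50,q-65:q+65],None,fx=6,fy=6,interpolation=cv2.INTER_CUBIC)
        cv2.imwrite("pics/w6.png",cv2.cvtColor(I,cv2.COLOR_RGB2BGR)); print(px)
```

```text
16.5 [0.5033 0.1906 0.2509] [ 0.59 -0.86  0.27]
wrist 17692 plate z at centre 0.1324 slopes [-0.0009 -0.0018]
low az 75.0 84.5 20
low az 74.0 85.0 21
low az 74.5 85.0 22
[237 288]
top 1517 plate z at centre 0.1326 slopes [-0.0005  0.0025]
low az 72.5 77.0 10
low az 73.0 73.0 1
low az 0 0 0
```

View pics/w6.png

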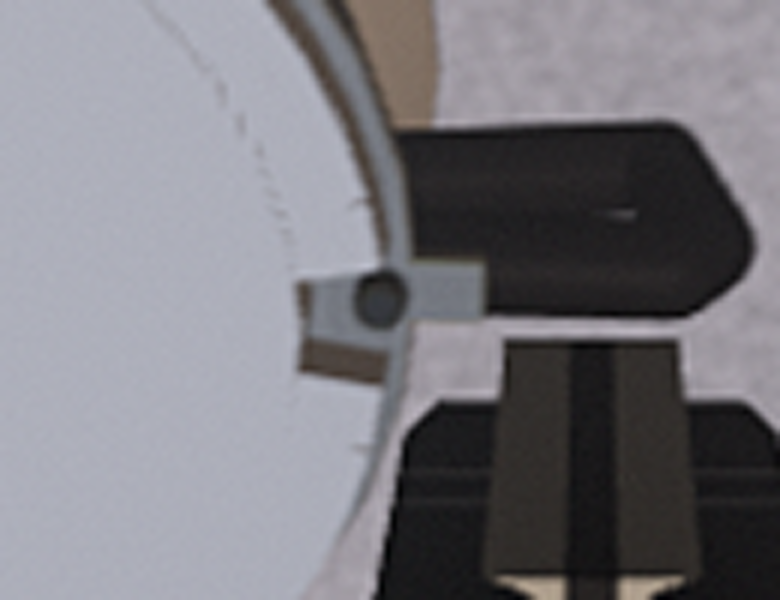

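The pin, at (382,298) in the crop, stands freely inside the notch. The lid is level, its top is 10 mm lower than at the start, and the robot is clear. Handing in.

```bash
python3 -c "
from workcell import ticket; print(ticket.hand_in())"
```

```text
the job is handed in; nothing more can be done
None
```

I closed the food chopper and handed the job in at about 16.6 s. I pushed the lid's fin about 152° counter-clockwise with the shut fingertips, until the notch stood over the pin. Then I pressed the knob down until it went hard, reaching about 40 N on the last push.

What the last checks showed:
- **Lid height:** the plate top is at 0.1325 m, 10 mm below its start, so the underside is about 0.1205 m up. That is within about 0.5 mm of the rim.
- **Level:** the tilt is under 0.003 rad.
- **Notch and pin:** the notch is at about 79.7° and the pin at 80°, so they are less than 1 mm apart. The last wrist picture shows the pin standing freely in the notch.
- **Robot:** it is clear of everything, with about 0 N on the wrist.

Two checks were incomplete:
- **Notch in the top camera:** once the lid was down, this camera no longer gave a usable notch reading. The final notch angle comes from the wrist camera only.
- **Jar and mug:** I did not measure them again at the end. Every low move stayed over the chopper, and I saw no unexpected forces.

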